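Trip a charger's child-proof catch with a screwdriver and take out the cell

TASK

The charged cell has to come out of the charger, whose child-proof cover opens only with a tool: take the blue-and-black screwdriver from the plywood stand and push its shaft gently straight down through the round access hole until the hidden catch lets go and the spring-loaded cover swings open. Put the screwdriver back upright in the middle slot of the stand, then lift the cell out and lay it down flat in the blue tray that holds its twin, without dropping either of them. Leave the cover open, and do not shift the glass or the label roll.

Things in the scene. Friction and masses are not known exactly. Their poses are not given: they have to be found in the camera images.
- charger: The charger, fixed: grey box 150 (x) x 112 (y) x 60 mm high; origin at the centre of its underside, x from the front deck to the cover's hinge. The fixed front deck (49 mm of the top, with the access hole) lies towards -x; the rest of the top is the cover, a grey frame with a clear window. Under it a well 83 (x) x 104 (y) mm, floor at z 12, with the cell in a cradle.
- access_hole (a point): Mouth of the round vertical access hole (13 mm wide, black rim 2 mm proud) in the deck, 60 mm above the table, at x -52, y 0 of the charger. 14 mm below the mouth is the catch's 16 mm pad: it frees the cover when pushed down 6 mm (tip 20 mm below the mouth), its stop is at 10 mm. Spring: 2 to 3 N at first, 6 N where it trips, 7 N near the stop; over 25 N damages it.
- catch (a joint): The hidden rocker catch under the access hole, rad: 0 at rest, grows as its pad is pushed down, frees the cover at about 0.27, stop at 0.45; springs back to 0.
- cover (a joint): The cover, rad: 0 shut and latched, 1.92 fully open. Once freed it swings open by its own spring in about 1.5 s and stays. Hinge along the charger's y at x +72, z 57 mm; it reaches 98 mm towards the deck, so its free edge rises up and away from the hole. Open, it stands behind x +68 mm of the charger, to about 155 mm above the table.
- cell: The AA cell to be taken out, black and copper-pink, 14 mm thick, 50 mm long, 24 g, square-sided to the touch (does not roll). Origin at the middle of its end nearest the deck; its z axis runs along its length, level as it lies.
- cell_mid (a point): Middle of the cell. At first at x 28, y 0, z 33 mm of the charger (27 mm below the rim), the cell lying along the charger's x. Cheeks 5 mm high hold its ends; beside its middle 30 mm there are about 45 mm free on either side and 14 mm free below it.
- screwdriver: Precision screwdriver, blue and black, 172 mm, 70 g, standing tip down. Origin: middle of the handle's end (the top, 184 mm above the table in its slot); z runs down the shaft. Handle 24 mm square to the touch, 0 to 92 mm along z, sides along its own x and y; shaft 6 mm square, 92 to 172 mm. The handle's shoulder rests on the stand's top.
- driver_tip (a point): Tip of the screwdriver's shaft, 172 mm from its origin along its z axis; 12 mm above the table as it stands in its slot.
- stand: Plywood tool stand, fixed: 60 (x) x 146 (y) x 92 mm high, origin at the centre of its underside. Top plate 44 mm deep in x, 8 mm thick, with three round slots 13 mm wide at y -45, 0, +45 mm. The screwdriver belongs in the middle one; a pencil (to 140 mm high, y -45) and a black marker (to 138 mm, y +45) are fixed in the others.
- slot (a point): Centre of the mouth of the stand's middle slot, 92 mm above the table; the slot is open below, down to the base plate at 6 mm.
- tray: Blue tray, fixed: 110 (x) x 150 (y) x 16 mm high, walls and floor 3 mm; origin at the centre of its underside. The twin cell lies fixed in it along x at y -52 mm; the rest is free.
- tray_space (a point): Middle of the free space on the tray's floor, at y +18 mm of the tray, 3 mm above the table. The cell may lie anywhere in the free space, in any direction.
- clamp_lamp: Blue desk lamp, fixed, in the way of low moves between the charger and the right-hand side: its shade fills about 200 mm square in plan, centred 100 mm nearer the robot (-x) and 15 mm to the left (+y) of this origin, from the origin's height to 190 mm above it (about 130 to 315 mm above the table).
- glass: Pint glass, bystander, 87 mm wide and 155 mm high, origin at the centre of its foot.
- label_roll: White label roll, bystander, 39 mm wide and 28 mm high, origin at the centre of its underside.
Not all that is in view belongs to the job. What is meant by the screwdriver is not pink, and is the larger of those in its own colour.

How it is judged:
By the outcome, as a careful person would: the job done as asked, in the order asked, and still so for the second after the job is handed in, with the robot touching nothing.
It also fails if it takes over 67 s, if anything falls off the work surface, if the arm or the gripper's body presses on something with over 40 N, if the wrist force passes 120 N, or if a joint passes its speed limit or range.

ROBOT

A 6-joint arm with a two-finger parallel gripper is mounted at the origin on the work surface; the furniture and walls round the work are solid. World frame = base frame: x ahead of the robot, y to its left, z up, the work surface at z = 0. Lengths are in m, angles in rad, forces in N, time in s.
With the tool pointing down it reaches from about 0.4 to 0.825 m from the base axis. Payload 7 kg.
Tool frame: the origin (TCP) lies at the very end of the fingers, on their centre line; the grasp point (between the pads) lies 19 mm behind it; z points along the fingers, y is the line along which they close (so a half turn about z gives the same grasp; the last joint's range is limited). The gripper opens to 88 mm and grips with 3 to 60 N. Pads are 19 mm wide; open, the fingers measure 130 mm over their backs; the gripper's body (78 mm by 193 mm) begins 47 mm behind the grasp point.
Start: joints at [-1.032, 0.359, 0.012, 0, -1.224, -0.288], TCP at [0.167, -0.654, 0.227] pointing down, gripper open.
Joint ranges: [-3.07, 3.07], [-1.43, 2.12], [-1.02, 1.25], [-3.03, 1.67], [-3.05, -0], [-3.03, 3.03]. Speed limits (rad/s): [2.39, 2.39, 3.01, 3.14, 3.14, 3.14].

INTERFACE

Orientations are given as [roll, pitch, yaw] about the fixed x, y, z axes, in that order (R = Rz(yaw) Ry(pitch) Rx(roll)).
In Python, from station import arm, grab_frame gives the robot as it stands.
- The arm moves only by the tool jog_arm, never from a script. Its argument "deltas" is a list that holds one entry, the list of rows, each a list of 4 numbers: the shift along the tool's x, y, z in units of 60 mm (1.0 is 60 mm), then the turn about the tool's z in units of 5 degrees (1.0 is 5 degrees). A call has 1 to 8 rows; each row is the pose to reach, as a shift and turn from the pose commanded when the call began, along the tool's axes at that moment; what a row does not reach only later rows make up. A row lasts 1/8 s, in which the tool goes at most 62.5 mm and 10.7 degrees, less where a joint would pass 70% of its speed; a pose out of reach is approached as far as the arm can. A call with a gripper value outside its range is refused whole. "grip" is the finger opening in mm, from 0 to 87.6, set as the call begins (left out, the last holds). The fingers move at their own pace and stop on an object; "squeeze" is the grip in N (left out, the last holds). Time passes only in rows, so rows that repeat a pose let the fingers close. It gives the time, the measured TCP pose, the force, the opening and the grip force at its end, in the units of the state.
- arm.get_state(): the state, without advancing time (a new reading comes with each control period).
- grab_frame(name): name is "scene" or "top"; returns a dict with "img" (480x640x3 uint8, red, green, blue), "vfov" (degrees; the focal length in pixels is half the picture's height over the tangent of half this angle, whatever the lens; pixels are square), "cx", "cy" (the principal point, pixels), "dist_coeffs" ([k1, k2, p1, p2, k3] as OpenCV has them; the pictures are not rectified), "xyz" and "rotation" of the camera in the world. Camera axes: x right, y down, z forward; pixel columns grow to the right and rows downward; lengths in m; the calibration is good to about 2 mm. A picture is of the moment at which its call begins. There is no depth.
- arm.job_done(): hands the job in; it is judged then, once.
The state is a dict: "t": time; "q": joint angles; "qd": joint speeds; "joint_efforts": joint torques, N m; "eef_pos": TCP position; "ee_rot": TCP orientation; "force": force on the tool from outside, world axes, zero at the start; "moment": the same for the moment, N m; "width": finger opening in m; "gripper_force": force on a finger pad.
Only numpy, scipy, OpenCV 4.12 (cv2) and the standard library are available. Lean on these libraries where they do the work, as an engineer would, in place of code of your own. Each camera call takes 0.05 s, during which the arm holds its last target. There are 200 camera calls.

## Working session

There is one attempt and no reset: what is moved stays moved. The work goes in short steps, Python scripts to look and compute and a tool call to move; the robot and the scene stay as the last step left them, time stands still between calls to the robot, and variables do not carry over. Pictures are saved under pics/ and viewed, at most 10 in all, crops included, and the job is handed in when it is done.

Besides the shell and the picture viewer there is one more tool, called after "Call:" as a command line: name --argument value ..., lists and objects as JSON in quotes. jog_arm: Moves the arm, as the interface text tells. Its arguments: {"type":"object","properties":{"deltas":{"type":"array"},"grip":{"type":"number"},"squeeze":{"type":"number"}},"required":["deltas"]}

```bash
mkdir -p pics
cat > h.py <<'E'
import numpy as np, cv2
from station import arm, grab_frame
def shot(n,f):
    d=grab_frame(n); cv2.imwrite('pics/'+f,cv2.cvtColor(d['img'],cv2.COLOR_RGB2BGR)); np.save('pics/'+f[:-4]+'.npy',d,allow_pickle=True); return d
def load(f): return np.load('pics/'+f+'.npy',allow_pickle=True).item()
def K(d):
    h=d['img'].shape[0]; f=h/2/np.tan(np.radians(d['vfov'])/2); return np.array([[f,0,d['cx']],[0,f,d['cy']],[0,0,1.]])
def ray(d,u,v):
    p=cv2.undistortPoints(np.array([[[u,v]]],float),K(d),np.array(d['dist_coeffs'],float))[0,0]
    R=np.array(d['rotation']); 
    r=R@np.array([p[0],p[1],1.]); return np.array(d['xyz'],float),r/np.linalg.norm(r)
def onz(d,u,v,z):
    c,r=ray(d,u,v); return c+r*(z-c[2])/r[2]
def proj(d,P):
    R=np.array(d['rotation']); P=np.atleast_2d(P).astype(float)
    pc=(P-np.array(d['xyz']))@R
    return cv2.projectPoints(pc,np.zeros(3),np.zeros(3),K(d),np.array(d['dist_coeffs'],float))[0][:,0]
E
python3 - <<'E'
from h import *
for n in('scene','top'):
    d=shot(n,n+'0.png'); print(n,{k:d[k] for k in d if k!='img'})
print(arm.get_state())
E
```

```text
scene {'vfov': 54.631969986840346, 'cx': 316.13933233405385, 'cy': 243.37982423822703, 'dist_coeffs': array([-0.03164358,  0.        ,  0.        ,  0.        ,  0.        ]), 'xyz': array([-0.28022414, -0.60262864,  0.64860159]), 'rotation': array([-2.07155326, -0.02313505, -0.9305914 ])}
top {'vfov': 50.2263048075088, 'cx': 313.91019817238197, 'cy': 239.99017625788332, 'dist_coeffs': array([-0.08227827,  0.        ,  0.        ,  0.        ,  0.        ]), 'xyz': array([ 0.36036771, -0.06567051,  1.38174809]), 'rotation': array([-3.02100521, -0.00469235, -1.56450138])}
{'t': 0.1, 'q': array([-1.03192471e+00,  3.59337007e-01,  1.11246724e-02, -2.90396819e-04,
       -1.22408212e+00, -2.88097022e-01]), 'qd': array([ 2.21190129e-03, -2.36451190e-03,  1.06061363e-03,  2.01393565e-03,
       -5.07696939e-05, -2.88702873e-04]), 'joint_efforts': array([-1.22171434e-03, -5.84165025e+01,  2.93753314e+01,  7.01560602e+00,
        1.02121293e-02, -6.74826288e-05]), 'eef_pos': array([ 0.16735826, -0.65346726,  0.22569434]), 'ee_rot': array([ 3.14007870e+00, -1.63944960e-04, -2.89091682e+00]), 'force': array([ 0.05881755, -0.36167624,  0.10905738]), 'moment': array([-0.05461035,  0.03281486,  0.07044128]), 'gripper_force': 0.0, 'width': 0.08810802802952385}
```

```bash
sed -i "s/R=np.array(d\['rotation'\])/R=Rot(d['rotation'])/; 2a from scipy.spatial.transform import Rotation as _R\ndef Rot(e): return _R.from_euler('xyz',e).as_matrix()" h.py; head -8 h.py
```

```text
import numpy as np, cv2
from station import arm, grab_frame
from scipy.spatial.transform import Rotation as _R
def Rot(e): return _R.from_euler('xyz',e).as_matrix()
def shot(n,f):
    d=grab_frame(n); cv2.imwrite('pics/'+f,cv2.cvtColor(d['img'],cv2.COLOR_RGB2BGR)); np.save('pics/'+f[:-4]+'.npy',d,allow_pickle=True); return d
def load(f): return np.load('pics/'+f+'.npy',allow_pickle=True).item()
def K(d):
```

View pics/scene0.png

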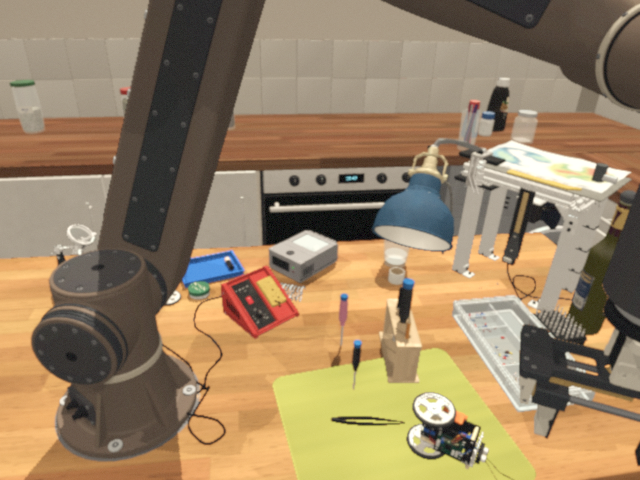

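View pics/top0.png

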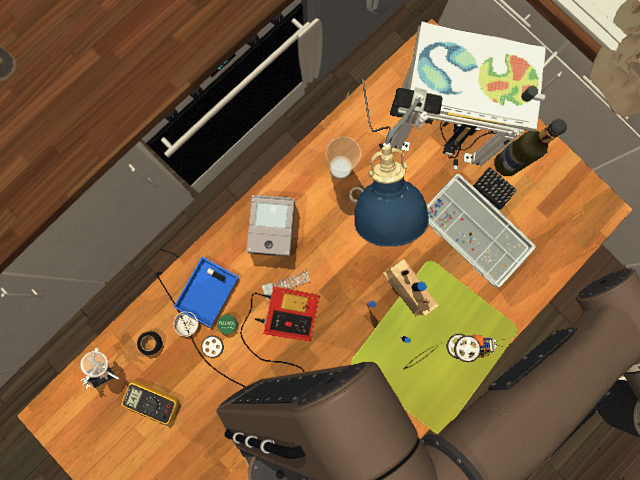

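Run:
```python
from h import *
t=cv2.imread('pics/top0.png'); s=cv2.imread('pics/scene0.png')
def c(i,x,y,w,h,k): return cv2.resize(i[y:y+h,x:x+w],None,fx=k,fy=k,interpolation=cv2.INTER_CUBIC)
a=c(t,360,230,100,100,4); b=c(t,165,185,150,150,8/3)
e=c(s,260,220,200,100,2); f=c(s,330,270,100,120,2)
o=np.zeros((600,800,3),np.uint8); o[:400,:400]=a;o[:400,400:]=b;o[400:,:400]=e;o[400:,400:600]=f[:200]
cv2.imwrite('pics/crop0.png',o)
d=load('top0')
for n,u,v,z in[('charger hole',268,244,.06),('stand',412,288,.1),('glass',342,160,0),('tray',207,292,.01),('lamp',390,215,.3),('lampbase',388,170,.13)]: print(n,onz(d,u,v,z))
```

```text
charger hole [0.50925464 0.04836213 0.06      ]
stand [ 0.39627375 -0.31716364  0.1       ]
glass [ 0.75220131 -0.14772051  0.        ]
tray [0.38452342 0.21404093 0.01      ]
lamp [ 0.54663722 -0.23291697  0.3       ]
lampbase [ 0.69061274 -0.25574444  0.13      ]
```

View pics/crop0.png

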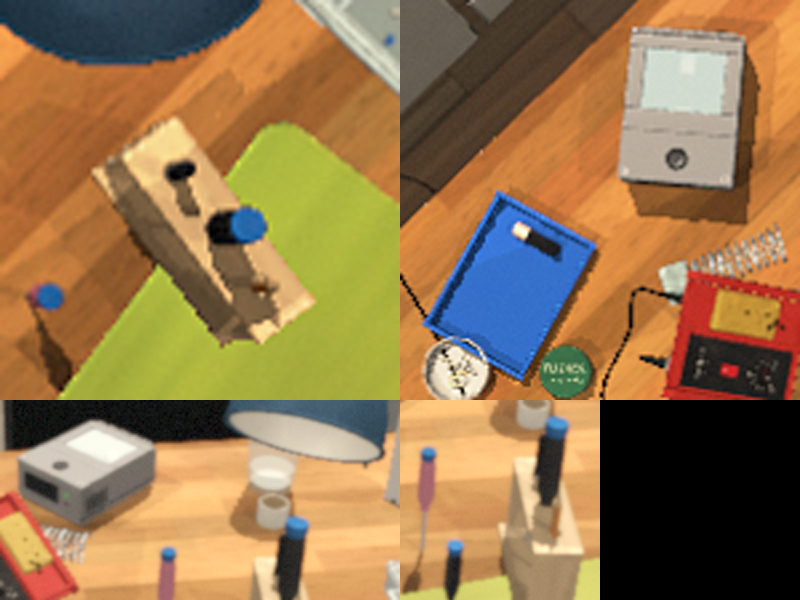

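```bash
cat > m.py <<'E'
from h import *
def tri(d1,p1,d2,p2):
    c1,r1=ray(d1,*p1); c2,r2=ray(d2,*p2)
    s=np.linalg.lstsq(np.stack([r1,-r2],1),c2-c1,rcond=None)[0]; a=c1+s[0]*r1; b=c2+s[1]*r2
    return (a+b)/2,np.linalg.norm(a-b)
def blob(m,box):
    x,y,w,h=box; k=np.zeros_like(m); k[y:y+h,x:x+w]=m[y:y+h,x:x+w]
    n,l,s,c=cv2.connectedComponentsWithStats(k); i=1+np.argmax(s[1:,4]); return c[i],s[i],(l==i).astype(np.uint8)
E
python3 - <<'E'
from m import *
t=load('top0'); s=load('scene0')
H=lambda d:cv2.cvtColor(d['img'],cv2.COLOR_RGB2HSV)
ht,hs=H(t),H(s)
blue=lambda h:cv2.inRange(h,(98,130,90),(118,255,255))
dark=lambda h:cv2.inRange(h,(0,0,0),(180,255,75))
for n,f,bt,bs,z in[('cap',blue,(410,270,30,30),(395,270,22,25),.184),('hole',dark,(258,234,20,20),None,.062)]:
    ct,st,_=blob(f(ht),bt); print(n,ct,st,onz(t,*ct,z))
    if bs: cs,ss,_=blob(f(hs),bs); print(cs,ss,onz(s,*cs,z),tri(t,ct,s,cs))
# charger top
g=cv2.inRange(ht,(0,0,110),(180,60,255)); c,st,m=blob(g,(240,185,65,80)); q=cv2.minAreaRect(max(cv2.findContours(m,0,2)[0],key=cv2.contourArea)); print('charger',st,q)
P=np.array([onz(t,*p,.06)[:2] for p in cv2.boxPoints(q)]); print(P,P.mean(0),[np.linalg.norm(P[i]-P[i-1]) for i in range(4)],[np.degrees(np.arctan2(*(P[i]-P[i-1])[::-1])) for i in range(4)])
# tray
c,st,m=blob(blue(ht),(165,250,85,85)); q=cv2.minAreaRect(max(cv2.findContours(m,0,2)[0],key=cv2.contourArea))
P=np.array([onz(t,*p,.016)[:2] for p in cv2.boxPoints(q)]); print('tray',q,P,P.mean(0),[np.linalg.norm(P[i]-P[i-1]) for i in range(4)],[np.degrees(np.arctan2(*(P[i]-P[i-1])[::-1])) for i in range(4)])
print('twin',onz(t,215,273,.012))
# stand: bright wood in top (plate z .092)
c=lambda x,y:(360+x/4,230+y/4)
for n,x,y,z in[('c1',177,117,.092),('c2',315,297,.092),('c3',264,342,.092),('c4',125,158,.092),('marker',180,170,.138),('pencil',262,287,.14)]: print(n,onz(t,*c(x,y),z))
for p in[(392,247),(356,210),(428,215),(360,235),(420,238)]: print('lamp rim',onz(t,*p,.16))
E
```

```text
cap [421.37931034 285.87931034] [418 282   8   9  58] [ 0.39895065 -0.32288989  0.184     ]
[407.71428571 283.50649351] [404 279   9  10  77] [ 0.39046596 -0.32393641  0.184     ] (array([ 0.39828556, -0.32240743,  0.17946173]), np.float64(0.0032689016901475206))
hole [267.66666667 242.16666667] [265 241   7   5  12] [0.51381184 0.04913695 0.062     ]
charger [ 247  195   47   61 2388] ((270.29052734375, 224.61061096191406), (42.75750732421875, 57.70270538330078), 4.899092674255371)
[[ 0.48919764  0.10383053]
 [ 0.64128236  0.09430749]
 [ 0.63218011 -0.01798332]
 [ 0.48047736 -0.00690131]] [0.56078437 0.04331335] [np.float64(0.11107467631830412), np.float64(0.15238257382117992), np.float64(0.11265912088633648), np.float64(0.1521069878356124)] [np.float64(85.49717172324901), np.float64(-3.58299185488899), np.float64(-94.63424066597274), np.float64(175.8219186467957)]
tray ((205.53773498535156, 291.632080078125), (42.34806823730469, 57.88863754272461), 29.05460548400879) [[0.34458242 0.30300849]
 [0.4803974  0.23160442]
 [0.42609838 0.13057605]
 [0.29160517 0.20237778]] [0.38567084 0.21689169] [np.float64(0.11372391239940015), np.float64(0.15344135941460096), np.float64(0.1146957500493795), np.float64(0.15245954608438753)] [np.float64(62.235343102619495), np.float64(-27.732932169983286), np.float64(-118.25638826677054), np.float64(151.90363166591428)]
twin [0.43543822 0.19351199 0.012     ]
c1 [ 0.46908806 -0.30002818  0.092     ]
c2 [ 0.355881   -0.38606817  0.092     ]
c3 [ 0.32773862 -0.35323782  0.092     ]
c4 [ 0.44291869 -0.26664006  0.092     ]
marker [ 0.43282431 -0.29307069  0.138     ]
pencil [ 0.36202592 -0.34181652  0.14      ]
lamp rim [ 0.49274962 -0.25845436  0.16      ]
lamp rim [ 0.58236597 -0.17202238  0.16      ]
lamp rim [ 0.57154511 -0.3474303   0.16      ]
lamp rim [ 0.52131947 -0.18142509  0.16      ]
lamp rim [ 0.51504979 -0.32671081  0.16      ]
```

Call:
jog_arm --deltas '[[[-0.7,0.6,0,-1],[-1.6,1.4,0,-2],[-2.6,2.2,0,-3],[-3.5,3.0,0,-4],[-4.4,3.8,0,-4.4],[-5.0,4.3,0,-4.4],[-5.1,4.39,0,-4.4],[-5.1,4.39,0,-4.4]]]' --grip 60 --squeeze 20

```text
t: 1.1
eef_pos: [0.3997, -0.3208, 0.2265]
ee_rot: [3.141, 0.0, -2.503]
force: [-0.2, -0.2, -0.4]
width: 0.0599
gripper_force: 0.0
```

Run:
```python
from m import *
t=shot('top','t1.png'); s=shot('scene','s1.png'); st=arm.get_state(); print(st['eef_pos'],st['ee_rot'],st['q'])
a=cv2.imread('pics/t1.png')[220:360,330:500]; b=cv2.imread('pics/s1.png')[180:400,300:500]
a=cv2.resize(a,(400,330));b=cv2.resize(b,(400,440)); o=np.zeros((440,800,3),np.uint8);o[:330,:400]=a;o[:,400:]=b
cv2.imwrite('pics/c1.png',o)
```

```text
[ 0.39855258 -0.32243533  0.22640055] [ 3.14121707e+00 -2.47941425e-04 -2.50557212e+00] [-2.96769523e-01  9.03905526e-02 -3.40170694e-01 -2.69883148e-05
 -1.14068446e+00 -6.37995057e-01]
```

View pics/c1.png

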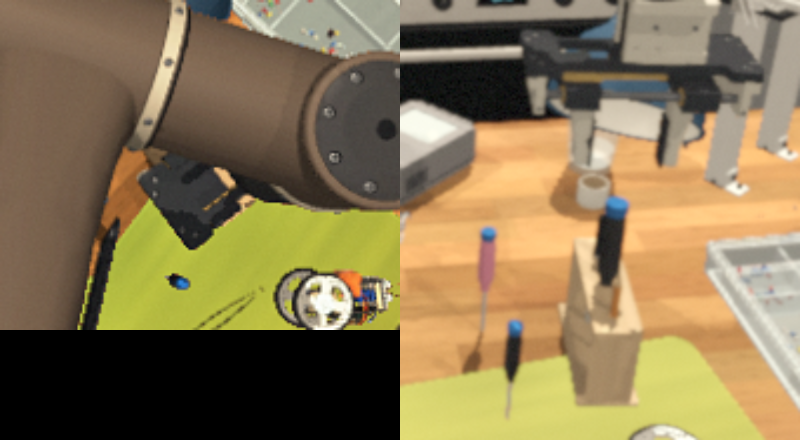

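Call:
jog_arm --deltas '[[[0,0,0.3,0],[0,0,0.7,0],[0,0,1.1,0],[0,0,1.4,0],[0,0,1.55,0],[0,0,1.58,0],[0,0,1.58,0]]]'

```text
t: 2.08
eef_pos: [0.3987, -0.3232, 0.1323]
ee_rot: [-3.141, 0.0, -2.507]
force: [0.4, 0.5, 0.2]
width: 0.0598
gripper_force: 0.0
```

Call:
jog_arm --deltas '[[[0,0,0,0],[0,0,0,0],[0,0,0,0],[0,0,0,0],[0,0,0,0],[0,0,0,0]]]' --grip 10 --squeeze 25

```text
t: 2.82
eef_pos: [0.3986, -0.3227, 0.1318]
ee_rot: [-3.142, 0.0, -2.507]
force: [-0.0, 0.7, 1.7]
width: 0.0231
gripper_force: 24.9
```

Call:
jog_arm --deltas '[[[0,0,-0.2,0],[0,0,-0.6,0],[0,0,-1.1,0],[0,0,-1.7,0],[0,0,-2.3,0],[0,0,-2.6,0],[0,0,-2.63,0]]]'

```text
t: 3.7
eef_pos: [0.399, -0.323, 0.2914]
ee_rot: [-3.139, 0.002, -2.507]
force: [-0.4, 1.2, -0.6]
width: 0.0228
gripper_force: 24.9
```

Call:
jog_arm --deltas '[[[-0.4,0.4,0,0],[-0.9,1.0,0,0],[-1.5,1.6,0,0],[-2.3,2.1,0,0],[-3.1,2.6,0,0],[-4.0,3.1,0,0],[-4.7,3.6,0,0],[-5.1,3.83,0,0]]]'

```text
t: 4.7
eef_pos: [0.5086, 0.046, 0.2884]
ee_rot: [3.141, -0.002, -2.505]
force: [-0.0, 0.7, -1.0]
width: 0.023
gripper_force: 24.9
```

Call:
jog_arm --deltas '[[[-0.06,0.04,0.3,0],[-0.06,0.04,0.7,0],[-0.06,0.04,1.05,0],[-0.06,0.04,1.2,0],[-0.06,0.04,1.2,0]]]'

```text
t: 5.32
eef_pos: [0.5098, 0.0476, 0.217]
ee_rot: [3.141, -0.002, -2.507]
force: [0.4, 0.0, 0.1]
width: 0.0229
gripper_force: 24.9
```

Run:
```python
from m import *
t=shot('top','t2.png'); s=shot('scene','s2.png'); st=arm.get_state(); print(st['eef_pos'],st['ee_rot'],st['width'],st['force'])
a=cv2.imread('pics/t2.png')[170:270,230:330]; b=cv2.imread('pics/s2.png')[150:290,250:390]
a=cv2.resize(a,(300,300));b=cv2.resize(b,(500,500),interpolation=cv2.INTER_CUBIC); o=np.zeros((500,800,3),np.uint8);o[:300,:300]=a;o[:,300:]=b
cv2.imwrite('pics/c2.png',o)
e=st['eef_pos']; print('tip', proj(s,[e[0],e[1],e[2]-.12]),'hole',proj(s,[.510,.048,.062]))
```

```text
[0.5105067  0.04783571 0.21816106] [-3.14120950e+00  5.97871342e-04 -2.50676708e+00] 0.022938753711594775 [-0.14938158 -0.55398726 -0.94192384]
tip [[291.31256401 239.67194599]] hole [[291.17154823 252.29020913]]
```

View pics/c2.png

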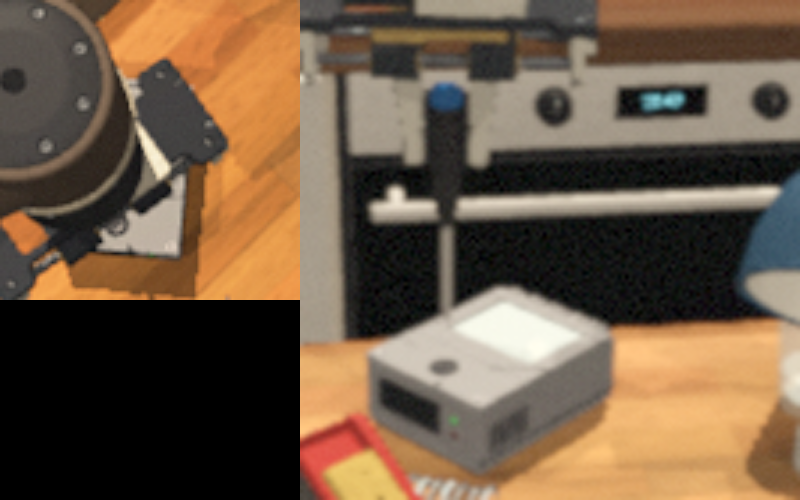

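Run:
```python
from m import *
t=load('top0');s0=load('scene0');s=load('s2')
def cen(d,u,v,r,T):
    g=cv2.cvtColor(d['img'],cv2.COLOR_RGB2GRAY).astype(float)
    p=g[v-r:v+r+1,u-r:u+r+1]; b=np.median(p); w=np.clip(b*T-p,0,None); y,x=np.mgrid[v-r:v+r+1,u-r:u+r+1]
    return np.array([(x*w).sum(),(y*w).sum()])/w.sum(),b,p.min()
for T in(.9,.7):
    a=cen(t,268,243,6,T); b=cen(s0,290,252,5,T); c=cen(s,290,252,5,T)
    print(a,b,c,onz(t,*a[0],.061),tri(t,a[0],s0,b[0]),onz(s0,*b[0],.061),onz(s,*c[0],.061))
# tip column: shaft x per row in s2
g=cv2.cvtColor(s['img'],cv2.COLOR_RGB2GRAY).astype(int)
for v in range(216,246,2): print(v,g[v,284:299])
e=arm.get_state()['eef_pos']
print(proj(s,[[e[0],e[1],e[2]-z] for z in(.05,.08,.12)]))
```

```text
(array([268.12771553, 243.87083794]), np.float64(173.0), np.float64(49.0)) (array([289.62066116, 252.48512397]), np.float64(199.0), np.float64(108.0)) (array([289.61075858, 252.52668013]), np.float64(194.0), np.float64(106.0)) [0.50948178 0.04794967 0.061     ] (array([0.50822674, 0.04927384, 0.06178904]), np.float64(0.0036315901386060564)) [0.50810504 0.05153233 0.061     ] [0.50792591 0.05141696 0.061     ]
(array([268.02956589, 243.62634453]), np.float64(173.0), np.float64(49.0)) (array([289.58445114, 252.36162059]), np.float64(199.0), np.float64(108.0)) (array([289.61713601, 252.37028161]), np.float64(194.0), np.float64(106.0)) [0.51011889 0.04821559 0.061     ] (array([0.50877107, 0.04965272, 0.06177329]), np.float64(0.003923882079812512)) [0.50853305 0.05200473 0.061     ] [0.50855111 0.05191221 0.061     ]
216 [ 18   9  20  15  45  91 129 131 100  48  24  14  21  17   0]
218 [ 20  17  20  19  42  93 126 134 101  51  20  24  16  24  18]
220 [ 16  13  18  15  46  92 129 131 102  51  20   8  17  18  27]
222 [ 12  12  15  24  49  87 129 131 104  54  17  14  16  17  23]
224 [ 18  18  17  22  44  88 126 130 101  52  15  17  19  19  12]
226 [ 11   8  10  25  43  91 124 131 100  51  25  24  18  22  19]
228 [ 10  17  16  16  39  88 126 129 100  51  21  20  12  20  13]
230 [ 13  18  20  15  39  89 126 131 100  50  19  16  23  19  25]
232 [ 19  14  20  19  41  87 124 130 102  52  23  10  23  28  48]
234 [ 18  17  22  27  44  88 125 128  99  56  48  74 112 140 167]
236 [ 12   4  13   8  41  83 120 137 137 145 169 189 196 199 199]
238 [ 20  33  43  72 107 135 150 163 184 198 200 198 199 201 209]
240 [110 142 168 183 186 192 192 187 192 197 208 224 235 243 246]
242 [196 201 202 202 202 201 200 198 204 217 231 239 244 247 247]
244 [201 201 199 199 200 199 202 202 202 201 204 208 217 225 233]
[[291.24311299 214.26018621]
 [291.27279711 225.33290679]
 [291.31256401 239.67194599]]
```

Call:
jog_arm --deltas '[[[0,0.025,0.15,0],[0,0.025,0.35,0],[0,0.025,0.48,0],[0,0.025,0.52,0],[0,0.025,0.55,0],[0,0.025,0.58,0],[0,0.025,0.6,0],[0,0.025,0.6,0]]]'

```text
t: 6.42
eef_pos: [0.5093, 0.049, 0.1816]
ee_rot: [3.142, 0.0, -2.507]
force: [-0.6, -0.5, -0.6]
width: 0.0232
gripper_force: 24.9
```

Run:
```python
from m import *
s=shot('scene','s3.png'); st=arm.get_state(); print(st['eef_pos'],st['force'])
cv2.imwrite('pics/c3.png',cv2.resize(cv2.imread('pics/s3.png')[210:275,255:335],None,fx=8,fy=8,interpolation=cv2.INTER_CUBIC))
```

```text
[0.50929304 0.04899183 0.18164383] [ 0.11889615  0.15153656 -0.27181553]
```

View pics/c3.png

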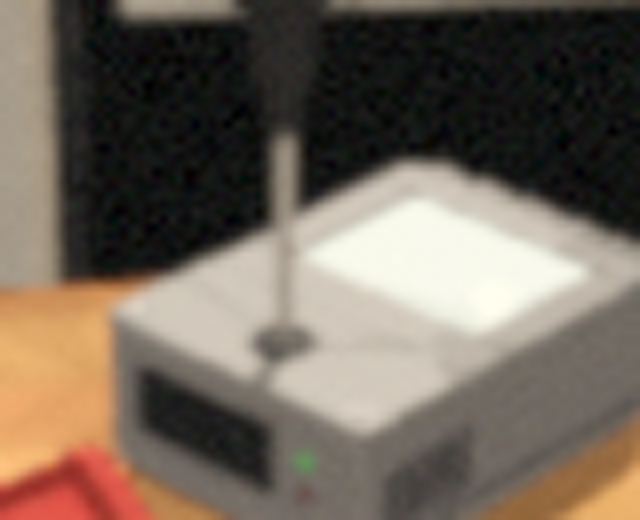

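Call:
jog_arm --deltas '[[[0,0,0.02,0],[0,0,0.04,0],[0,0,0.06,0],[0,0,0.08,0],[0,0,0.08,0]]]'

```text
t: 7.1
eef_pos: [0.5092, 0.049, 0.1766]
ee_rot: [3.142, -0.0, -2.507]
force: [-0.1, -0.4, -1.0]
width: 0.0232
gripper_force: 24.9
```

Call:
jog_arm --deltas '[[[0,0,0.03,0],[0,0,0.06,0],[0,0,0.09,0],[0,0,0.12,0],[0,0,0.15,0],[0,0,0.15,0]]]'

```text
t: 7.85
eef_pos: [0.5092, 0.049, 0.1676]
ee_rot: [3.142, -0.0, -2.507]
force: [0.4, -0.3, -0.1]
width: 0.0232
gripper_force: 24.9
```

Tip about 12 mm below the mouth, still no force. Now a gentle push of about 9 mm more.

Call:
jog_arm --deltas '[[[0,0,0.025,0],[0,0,0.05,0],[0,0,0.075,0],[0,0,0.1,0],[0,0,0.12,0],[0,0,0.14,0],[0,0,0.14,0]]]'

```text
t: 8.72
eef_pos: [0.5084, 0.0489, 0.1591]
ee_rot: [3.141, -0.001, -2.507]
force: [-4.7, 1.0, 5.9]
width: 0.0231
gripper_force: 24.9
```

Call:
jog_arm --deltas '[[[0,0,0.01,0],[0,0,0.01,0],[0,0,0.01,0],[0,0,0.01,0]]]'

```text
t: 9.22
eef_pos: [0.5084, 0.0489, 0.1585]
ee_rot: [3.141, -0.001, -2.507]
force: [-5.0, 2.1, 5.6]
width: 0.0231
gripper_force: 24.9
```

Run:
```python
from m import *
s=shot('scene','s4.png'); st=arm.get_state(); print(st['eef_pos'],st['force'])
cv2.imwrite('pics/c4.png',cv2.resize(cv2.imread('pics/s4.png')[170:290,240:360],None,fx=4,fy=4,interpolation=cv2.INTER_CUBIC))
```

```text
[0.50837496 0.04896005 0.15853024] [-5.10756069  2.24428282  5.94293896]
```

View pics/c4.png

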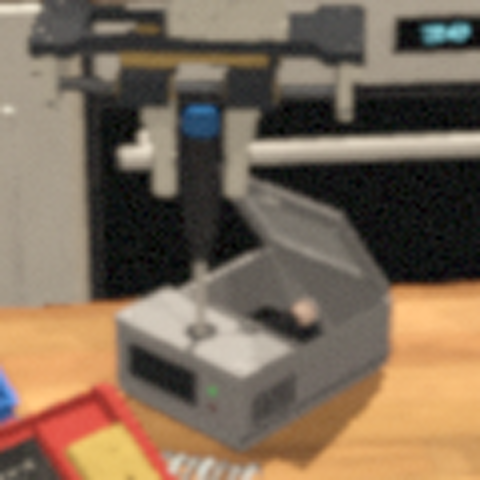

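Call:
jog_arm --deltas '[[[0,0,-0.1,0],[0,0,-0.3,0],[0,0,-0.6,0],[0,0,-1.0,0],[0,0,-1.5,0],[0,0,-2.0,0],[0,0,-2.18,0],[0,0,-2.18,0]]]'

```text
t: 10.28
eef_pos: [0.5095, 0.0491, 0.29]
ee_rot: [-3.141, 0.001, -2.507]
force: [0.4, 0.0, -2.1]
width: 0.0227
gripper_force: 24.9
```

Call:
jog_arm --deltas '[[[0.4,-0.2,0,0],[1.1,-0.7,0,0],[2.0,-1.2,0,0],[2.9,-1.75,0,0],[3.7,-2.25,0,0],[4.4,-2.9,0,0],[4.9,-3.5,0,0],[5.1,-3.85,0,0]]]'

```text
t: 11.28
eef_pos: [0.3977, -0.3207, 0.2882]
ee_rot: [3.14, -0.001, -2.509]
force: [-0.0, 0.3, -0.8]
width: 0.0233
gripper_force: 24.9
```

Call:
jog_arm --deltas '[[[0.06,-0.045,0.2,0],[0.06,-0.045,0.5,0],[0.06,-0.045,0.75,0],[0.06,-0.045,0.9,0],[0.06,-0.045,0.95,0],[0.06,-0.045,0.95,0],[0.06,-0.045,0.95,0]]]'

```text
t: 12.15
eef_pos: [0.3989, -0.3228, 0.2331]
ee_rot: [-3.141, 0.0, -2.507]
force: [-1.2, 0.2, -0.9]
width: 0.023
gripper_force: 24.9
```

Run:
```python
from m import *
s=shot('scene','s5.png'); t=shot('top','t5.png');st=arm.get_state(); e=st['eef_pos']; print(e,st['ee_rot'],st['force'],st['width'])
s0=load('scene0')
cv2.imwrite('pics/c5.png',cv2.resize(np.hstack([cv2.imread('pics/s5.png')[230:390,360:450],cv2.imread('pics/scene0.png')[230:390,360:450]]),None,fx=3.75,fy=3.75,interpolation=cv2.INTER_CUBIC))
g=cv2.cvtColor(s['img'],cv2.COLOR_RGB2GRAY).astype(int)
q=proj(s,[[e[0],e[1],e[2]-z] for z in(.05,.08,.12)]);print(q, proj(s,[.3986,-.3227,.092]))
u=int(q[1][0]); 
for v in range(int(q[0][1])-4,int(q[2][1])+6,3): print(v,u-8,g[v,u-8:u+9])
```

```text
[ 0.3988175  -0.32283125  0.2330227 ] [-3.14085568e+00  4.40028524e-04 -2.50672495e+00] [-0.10667072  0.52275758  0.52045236] 0.023246831918382616
[[409.1884893  281.76136224]
 [407.25398158 295.24064178]
 [404.76635962 312.51894462]] [[403.38589472 321.32547962]]
277 399 [171 171 170 170 155 131  96  56  38  37  30  40  43  96 151 178 184]
280 399 [168 168 165 163 144 115  98  82  75  76  77  85 112 148 172 182 184]
283 399 [157 155 145 125 108 100 101 106 126 141 153 169 178 183 181 183 182]
286 399 [127 119 114 117 127 131 134 135 140 153 172 189 199 202 202 202 203]
289 399 [ 91  48  36  52  94 150 171 164 151 161 182 197 200 202 201 202 202]
292 399 [ 94  31  24  38 101 161 172 158 153 169 190 205 206 206 208 209 208]
295 399 [ 79  31  29  64 126 167 171 151 158 185 200 206 207 208 208 207 208]
298 399 [ 37  26  38  93 161 180 165 151 169 195 209 210 210 210 210 211 210]
301 399 [ 30  33  54 121 183 187 160 155 183 204 211 209 210 210 210 209 208]
304 399 [ 29  36  88 155 184 174 152 166 199 214 214 210 208 208 208 207 206]
307 399 [ 74  82 119 157 167 152 153 180 205 214 211 199 185 180 179 179 179]
310 399 [147 163 197 215 198 162 169 201 216 218 218 210 194 179 176 175 175]
313 399 [145 163 205 226 227 222 219 221 221 222 221 217 206 189 172 164 164]
316 399 [191 209 223 229 228 225 220 218 221 217 206 205 214 206 189 173 170]
```

View pics/c5.png

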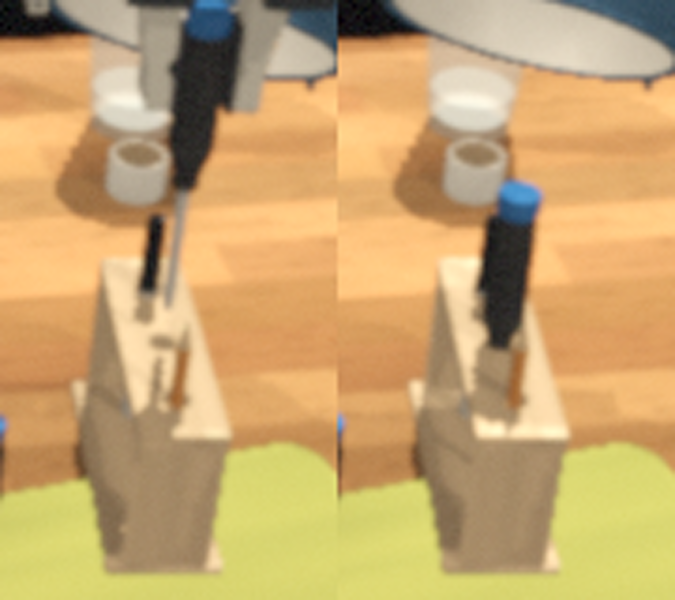

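Call:
jog_arm --deltas '[[[0,0,0.1,0],[0,0,0.25,0],[0,0,0.35,0],[0,0,0.4,0],[0,0,0.45,0],[0,0,0.5,0],[0,0,0.52,0],[0,0,0.52,0]]]'

```text
t: 13.25
eef_pos: [0.3985, -0.3228, 0.2013]
ee_rot: [3.142, -0.0, -2.507]
force: [-0.4, -0.8, -0.6]
width: 0.0224
gripper_force: 24.9
```

Call:
jog_arm --deltas '[[[0,0,0.2,0],[0,0,0.5,0],[0,0,0.8,0],[0,0,1.0,0],[0,0,1.08,0],[0,0,1.12,0],[0,0,1.14,0],[0,0,1.14,0]]]'

```text
t: 14.25
eef_pos: [0.3987, -0.3228, 0.1333]
ee_rot: [-3.141, 0.0, -2.507]
force: [-0.4, 0.5, -0.1]
width: 0.0226
gripper_force: 24.9
```

Call:
jog_arm --deltas '[[[0,0,0.01,0],[0,0,0.02,0],[0,0,0.025,0],[0,0,0.025,0]]]'

```text
t: 14.75
eef_pos: [0.3986, -0.3228, 0.1318]
ee_rot: [-3.141, 0.0, -2.507]
force: [-1.2, 1.7, 4.1]
width: 0.0232
gripper_force: 24.9
```

Call:
jog_arm --deltas '[[[0,0,0,0],[0,0,0,0],[0,0,0,0],[0,0,0,0]]]' --grip 60

```text
t: 15.25
eef_pos: [0.3985, -0.3228, 0.1314]
ee_rot: [3.141, -0.0, -2.507]
force: [0.6, -0.3, 0.0]
width: 0.057
gripper_force: 0.0
```

Call:
jog_arm --deltas '[[[0,0,-0.1,0],[0,0,-0.4,0],[0,0,-0.9,0],[0,0,-1.5,0],[0,0,-2.1,0],[0,0,-2.55,0],[0,0,-2.6,0]]]'

```text
t: 16.12
eef_pos: [0.3994, -0.3232, 0.2901]
ee_rot: [-3.138, 0.002, -2.507]
force: [-0.5, 0.3, -0.4]
width: 0.0603
gripper_force: 0.0
```

Run:
```python
from m import *
s=shot('scene','s6.png'); t=shot('top','t6.png');st=arm.get_state(); e=st['eef_pos']; print(e,st['ee_rot'],st['force'],st['width'])
a=cv2.resize(cv2.imread('pics/t6.png')[175:265,235:315],(480,540),interpolation=cv2.INTER_CUBIC)
b=cv2.resize(cv2.imread('pics/s6.png')[230:390,360:450],(304,540)); cv2.imwrite('pics/c6.png',np.hstack([a,b]))
print('cell pred',proj(t,[[.5893,.0428,.033],[.5643,.0446,.033],[.6143,.041,.033]]))
```

```text
[ 0.39855711 -0.32267041  0.28782986] [-3.14100317e+00  7.31687327e-04 -2.50688902e+00] [-0.0175557   0.48601184 -0.52412987] 0.05999589136303161
cell pred [[271.45371118 215.36115923]
 [270.62099856 224.61659931]
 [272.28484832 206.15004308]]
```

View pics/c6.png

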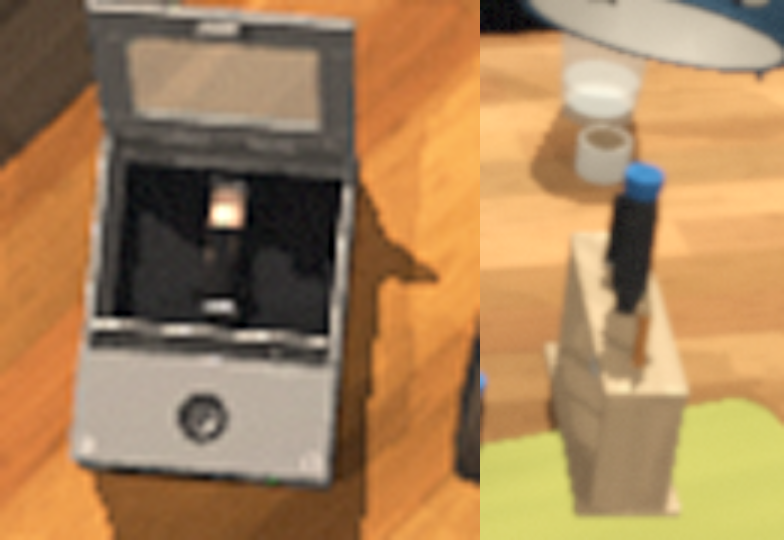

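Call:
jog_arm --deltas '[[[-0.5,0.45,0,0],[-1.1,1.15,0,0],[-1.9,1.75,0,1],[-2.8,2.2,0,2.5],[-3.75,2.55,0,4],[-4.7,2.8,0,5.5],[-5.6,2.97,0,7],[-6.08,3.05,0,8.1]]]' --grip 36

```text
t: 17.23
eef_pos: [0.5846, 0.043, 0.2855]
ee_rot: [-3.141, -0.003, 3.067]
force: [-1.3, -0.8, -0.9]
width: 0.0361
gripper_force: 0.0
```

Call:
jog_arm --deltas '[[[0,0,0.4,0],[0,0,1.0,0],[0,0,1.8,0],[0,0,2.6,0],[0,0,3.05,0],[0,0,3.1,0],[0,0,3.1,0],[0,0,3.1,0]]]'

```text
t: 18.23
eef_pos: [0.5846, 0.0412, 0.1028]
ee_rot: [3.141, 0.002, 3.07]
force: [-0.2, -0.1, -0.1]
width: 0.0362
gripper_force: 0.0
```

Call:
jog_arm --deltas '[[[0,0,0.2,0],[0,0,0.45,0],[0,0,0.7,0],[0,0,0.95,0],[0,0,1.12,0],[0,0,1.2,0],[0,0,1.25,0],[0,0,1.25,0]]]'

```text
t: 19.23
eef_pos: [0.5839, 0.041, 0.0266]
ee_rot: [3.142, 0.0, 3.07]
force: [-0.1, -0.8, 0.2]
width: 0.0359
gripper_force: 0.0
```

Call:
jog_arm --deltas '[[[0,0,0,0],[0,0,0,0],[0,0,0,0],[0,0,0,0],[0,0,0,0],[0,0,0,0]]]' --grip 4 --squeeze 15

```text
t: 19.98
eef_pos: [0.5843, 0.0414, 0.0268]
ee_rot: [3.141, 0.001, 3.07]
force: [-1.0, 5.9, 3.4]
width: 0.0142
gripper_force: 15.0
```

Call:
jog_arm --deltas '[[[0,0,-0.1,0],[0,0,-0.3,0],[0,0,-0.6,0],[0,0,-1.0,0],[0,0,-1.5,0],[0,0,-1.9,0],[0,0,-2.0,0],[0,0,-2.0,0]]]'

```text
t: 20.98
eef_pos: [0.5835, 0.0406, 0.1465]
ee_rot: [3.142, 0.0, 3.069]
force: [-0.4, -0.6, 0.9]
width: 0.0137
gripper_force: 15.0
```

Call:
jog_arm --deltas '[[[0.3,0.2,0,0],[0.9,0.65,0,0],[1.6,1.2,0,0],[2.3,1.75,0,0],[3.0,2.25,0,0],[3.5,2.6,0,0],[3.74,2.78,0,0],[3.74,2.78,0,0]]]'

```text
t: 21.98
eef_pos: [0.3703, 0.2236, 0.1459]
ee_rot: [-3.141, -0.001, 3.072]
force: [0.3, -0.0, 0.2]
width: 0.014
gripper_force: 15.0
```

Run:
```python
from m import *
s=shot('scene','s7.png'); t=shot('top','t7.png');st=arm.get_state(); e=st['eef_pos']; print(e,st['ee_rot'],st['force'],st['width'],st['gripper_force'],st['q'])
d=load('top0');hs=cv2.cvtColor(s['img'],cv2.COLOR_RGB2HSV)
c,stt,m=blob(cv2.inRange(hs,(98,130,60),(118,255,255)),(170,240,80,50)); q=cv2.minAreaRect(max(cv2.findContours(m,0,2)[0],key=cv2.contourArea)); print(stt)
cx=np.array([.3857,.2169]); ax=np.radians(62); X=np.array([np.cos(ax),np.sin(ax)]); Y=np.array([-X[1],X[0]])
print(proj(load('scene0'),[[*(cx+a*X+b*Y),.016] for a,b in((.055,.075),(.055,-.075),(-.055,-.075),(-.055,.075))]))
print('TCP in tray frame',(e[:2]-cx)@X,(e[:2]-cx)@Y)
```

```text
[0.37143449 0.22313244 0.14600471] [-3.14076614e+00 -5.12762600e-04  3.07050519e+00] [-0.48028031 -0.13405001 -0.18096561] 0.0144571069296974 14.995848387479782 [ 9.99452772e-01  2.74682858e-02 -6.10536337e-01 -6.65421923e-05
 -9.33762885e-01 -2.64129675e+00]
[ 177  252   66   35 1295]
[[176.62444036 261.62441262]
 [232.22667495 250.58436033]
 [244.50467901 270.20302582]
 [185.20881085 283.06266389]]
TCP in tray frame -0.0011943359225826912 0.01552165030703197
```

Call:
jog_arm --deltas '[[[0,0,0.3,0],[0,0,0.8,0],[0,0,1.4,0],[0,0,1.85,0],[0,0,2.1,0],[0,0,2.2,0],[0,0,2.25,0],[0,0,2.25,0]]]'

```text
t: 23.08
eef_pos: [0.3722, 0.2235, 0.0117]
ee_rot: [3.141, 0.0, 3.069]
force: [-0.4, -1.2, -0.3]
width: 0.0144
gripper_force: 15.0
```

Call:
jog_arm --deltas '[[[0,0,0.02,0],[0,0,0.04,0],[0,0,0.06,0],[0,0,0.08,0],[0,0,0.09,0],[0,0,0.09,0]]]'

```text
t: 23.82
eef_pos: [0.3719, 0.2234, 0.006]
ee_rot: [-3.141, -0.0, 3.07]
force: [-0.1, -0.2, -0.9]
width: 0.0138
gripper_force: 15.0
```

Call:
jog_arm --deltas '[[[0,0,0.01,0],[0,0,0.02,0],[0,0,0.03,0],[0,0,0.03,0]]]'

```text
t: 24.32
eef_pos: [0.3719, 0.2234, 0.0042]
ee_rot: [-3.141, -0.0, 3.069]
force: [0.6, -0.6, 0.0]
width: 0.0145
gripper_force: 15.0
```

Call:
jog_arm --deltas '[[[0,0,0.008,0],[0,0,0.014,0],[0,0,0.014,0]]]'

```text
t: 24.7
eef_pos: [0.372, 0.2235, 0.0037]
ee_rot: [3.142, 0.0, 3.07]
force: [-2.4, 0.3, 4.4]
width: 0.0142
gripper_force: 15.0
```

Contact with the tray floor (4 N). Open modestly, then lift straight away.

Call:
jog_arm --deltas '[[[0,0,0,0],[0,0,0,0],[0,0,0,0],[0,0,0,0]]]' --grip 34

```text
t: 25.2
eef_pos: [0.3719, 0.2234, 0.0034]
ee_rot: [-3.141, -0.0, 3.07]
force: [0.1, -0.7, -0.1]
width: 0.034
gripper_force: 0.0
```

Call:
jog_arm --deltas '[[[0,0,-0.1,0],[0,0,-0.4,0],[0,0,-1.0,0],[0,0,-1.8,0],[0,0,-2.7,0],[0,0,-3.4,0],[0,0,-3.6,0]]]'

```text
t: 26.08
eef_pos: [0.3727, 0.2243, 0.2227]
ee_rot: [3.137, 0.003, 3.07]
force: [0.6, 0.6, -0.1]
width: 0.0341
gripper_force: 0.0
```

Call:
jog_arm --deltas '[[[0,-0.8,0,0],[0,-1.7,0,0],[0,-2.6,0,0],[0,-3.4,0,0],[0,-3.8,0,0],[0,-3.8,0,0]]]'

```text
t: 26.82
eef_pos: [0.3548, -0.0054, 0.219]
ee_rot: [-3.141, -0.001, 3.067]
force: [-0.0, 0.1, 0.2]
width: 0.0341
gripper_force: 0.0
```

Run:
```python
from m import *
s=shot('scene','s8.png'); t=shot('top','t8.png');st=arm.get_state(); print(st['t'],st['eef_pos'],st['force'],st['width'])
r=lambda f,x,y,w,h,W,H:cv2.resize(cv2.imread(f)[y:y+h,x:x+w],(W,H),interpolation=cv2.INTER_CUBIC)
o=np.zeros((600,800,3),np.uint8)
o[:300,:400]=r('pics/t8.png',160,240,100,75,400,300); o[:300,400:]=r('pics/t8.png',230,100,200,150,400,300)
o[300:,:400]=r('pics/s8.png',165,220,120,90,400,300); o[300:,400:]=r('pics/s8.png',260,180,240,180,400,300)
cv2.imwrite('pics/c8.png',o)
```

```text
26.925 [ 0.35532162 -0.00412908  0.2191879 ] [0.29299425 0.47980117 0.88096634] 0.03401627812570529
```

View pics/c8.png

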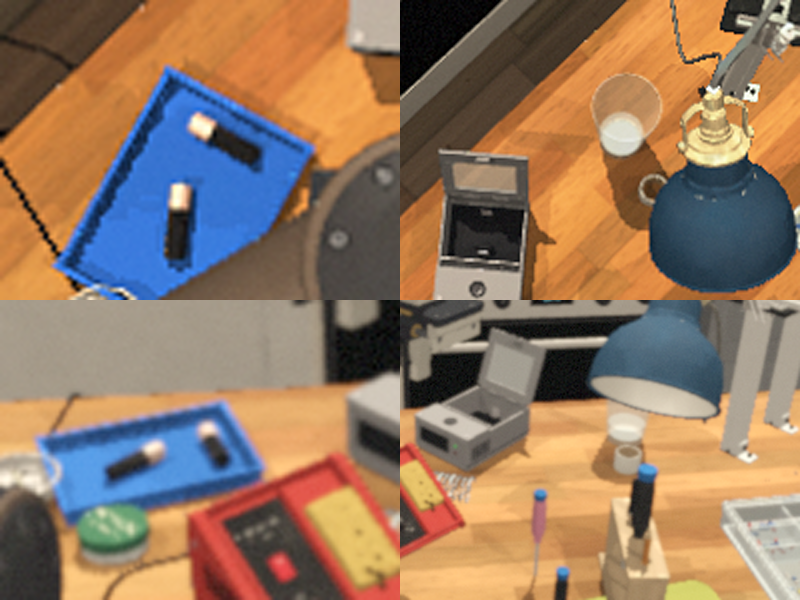

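The picture shows the cell lying flat in the tray at about (179, 222) of the top-left panel, next to its twin. The cover is open, the driver is upright in the middle slot, and the glass and label roll have not moved.

```bash
python3 -c "
from station import arm
print(arm.job_done())"
```

```text
the job is handed in; nothing more can be done
None
```

The job is handed in at about 27 s: I opened the cover with the screwdriver, returned it upright to the middle slot, and laid the cell flat in the blue tray beside its twin; the last picture shows the cover open and the glass and label roll unmoved.

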